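# Swing the bench magnifier over the study model and lock it

## Robot

A 6-joint arm with a two-finger parallel gripper is mounted at the origin on the work surface. World frame = base frame: x ahead of the robot, y to its left, z up, the work surface at z = 0. Lengths are in m, angles in rad, forces in N, time in s.
With the tool pointing down it reaches from about 0.375 to 0.9 m from the base axis. Payload 3.1 kg.
Tool frame: the origin (TCP) lies between the finger pads; the fingertips stand 8 mm ahead of it and the grasp point (between the pads) lies 11 mm behind it; z points along the fingers, y is the line along which they close (so a half turn about z gives the same grasp; the last joint's range is limited). The gripper opens to 87 mm and grips with 3 to 60 N. Pads are 19 mm wide; open, the fingers measure 117 mm over their backs; the gripper's body (75 mm by 190 mm) begins 51 mm behind the grasp point.
Start: joints at [-1.472, 0.527, 1.433, -0, 1.181, -0.178], TCP at [0.171, -0.601, 0.231] pointing down, gripper open.
Joint ranges: [-3.08, 3.08], [-0.75, 2.2], [0.22, 2.44], [-1.43, 4.57], [0, 2.65], [-2.85, 2.85]. Speed limits (rad/s): [2.79, 2.79, 3.14, 3.14, 3.14, 3.14].

## Interface

Orientations are given as a unit quaternion [x, y, z, w].
In Python, from rig import robot gives the robot as it stands.
- The arm moves only by the tool move_arm, never from a script. Its argument "motion" is text: rows parted by semicolons, each of 5 numbers parted by spaces: the opening, from -1 (shut) to 1 (fully open), then the shift along the tool's x, y, z normalised to -1 to 1, where 1 is 0.2 m, then the turn about the tool's z normalised to -1 to 1, where 1 is pi rad. A call has 1 to 12 rows; each row is the pose to reach, as a shift and turn from the pose commanded when the call began, along the tool's axes at that moment, turning the shorter way round; what a row does not reach only later rows make up. A row lasts 1/12 s, in which the tool goes at most 41.7 mm and 7.16 degrees, less where a joint would pass 70% of its speed; a pose out of reach is approached as far as the arm can. A call with a number of a shift or a turn outside -1 to 1 is refused whole. A call with a gripper value outside its range is refused whole. The fingers move at their own pace and stop on an object; "newtons" is the grip in N (left out, the last holds). Time passes only in rows, so rows that repeat a pose let the fingers close. It gives the time, the measured TCP pose, the force, the opening and the grip force at its end, in the units of the state.
- robot.get_obs(): the state, without advancing time (a new reading comes with each control period).
- robot.camera(name): name is "side" or "top" or "wrist"; returns (picture, depth): 384x512x3 uint8, red, green, blue; 384x512 float32, m along the optical axis (not along the pixel's ray), 0 where there is no reading.
- robot.camera_model(name): a dict with "mtx" (3x3 intrinsics, pixels), "position" and "attitude" of the camera in the world. Camera axes: x right, y down, z forward; pixel columns grow to the right and rows downward; lengths in m; the calibration is good to about 2 mm. A picture is of the moment at which its call begins: read the wrist's pose just before it. camera_model takes no time and is no camera call; for the wrist camera it gives the pose at the moment of the call.
- robot.hand_in(): hands the job in; it is judged then, once.
The state is a dict: "time": time; "q": joint angles; "joint_velocities": joint speeds; "joint_torque": joint torques, N m; "position": TCP position; "tool_rot": TCP orientation; "ft_force": force on the tool from outside, world axes, zero at the start; "moment": the same for the moment, N m; "grip_width": finger opening in m; "grip_force": force on a finger pad.
Only numpy, scipy, OpenCV 4.12 (cv2) and the standard library are available. Lean on these libraries where they do the work, as an engineer would, in place of code of your own. Each camera call takes 0.05 s, during which the arm holds its last target. There are 200 camera calls.

## Task

With a closed fingertip, gently push the magnifier's swing arm round until the round lens stands centred over the cream stone jaw model, then push the red lock lever on top of the post clockwise (seen from above) all the way to its stop. Only push, slowly and lightly; do not grip anything, and leave the model and the other things on the counter where they are.

Things in the scene. Friction and masses are not known exactly. Their poses are not given: they have to be found in the camera images.
- magnifier: fixed post of the magnifier, clamped to the counter's far edge: white clamp, steel post 20 mm across. Origin on the counter top, on the post's vertical axis; -x points from the post roughly to the robot. Lens arm and, above it, lock lever turn about the post's axis; their hubs are 36 mm and 32 mm across. Highest point: the lever hub's top, 197 mm above the counter
- lens_arm (a joint): turn of the white swing arm about the post, rad, stops at -1.35 and 1.35. At 0 it points along the magnifier's -x axis; positive is counter-clockwise seen from above. A level bar 14 mm thick, its centreline 140 mm above the counter, from post to lens ring. Stiff hinge: about 1.3 N at the lens moves it; it stays where it is left
- lens_center (a point): centre of the round lens at the arm's end, 240 mm from the post axis, 140 mm above the counter. The white ring round the thin clear glass is 146 mm across outside, its bar 14 mm thick (heights 133 to 147 mm); the ring's side or the arm bar can be pushed
- lock_lever (a joint): turn of the red lock lever about the post, rad: 0 fully open, 1.25 the locked stop; grows clockwise seen from above. At 0 it points 0.65 rad counter-clockwise (from above) of the magnifier's -x axis, at the stop 0.60 rad clockwise of it. 1 to 1.5 N near its tip turns it; it stays where left. It does not really hold the arm, which can still be bumped away
- lever_tip (a point): centre of the 20 mm red ball at the end of the lock lever, 85 mm from the post axis and 185 mm above the counter. The rest of the lever is a level round bar 12 mm thick at the same height
- jaw_model: loose cream stone study model of an upper jaw, 62 mm wide, 52 mm deep and 33 mm high, teeth up. Origin at the centre of its underside, on the counter. It always stands within about 12 mm of the circle that the lens centre sweeps over, on either side of the arm
- bite_block: bystander: loose green silicone bite block, 44 x 28 x 22 mm, origin at the centre of its underside
- jar: bystander: small loose jar with a white cap, 42 mm across, 45 mm high, origin at the centre of its underside
- band_pusher: bystander: loose band pusher lying on the counter, black handle and steel shank, 145 mm long, 13 mm high, origin under its middle
- cutters: bystander: loose steel distal end cutters lying on the counter, 145 mm long, 50 mm wide, 13 mm high, origin under the middle
Mind the look-alikes: they are no part of the job. What is shaped like the jaw_model but yellow is not meant.

How it is judged:
On the way, in this order (a step that is already met when the one before it is completed fails the run):
1. the lens rests centred over the jaw model, the lever not yet locked (horizontal distance between lens_center and jaw_model below 0.025 m and velocity of joint lens_arm between -0.05 and 0.05 rad/s), for 0.3 s.
2. the lock lever is pushed to its stop (value of joint lock_lever above 1.13 rad), for 0.2 s.
At the end, for the whole second after the job is handed in: the lens centre is within 25 mm horizontally of the centre of the jaw model, the arm is at rest, and the lock lever is at its stop (joint above 1.13 of 1.25 rad) (all of step 1 and value of joint lock_lever above 1.13 rad and linear speed of jaw_model below 0.02 m/s); the robot touches nothing.
It fails at once if the jaw model is moved or lifted (more than 10 mm) (distance of jaw_model from where it was at the start of the episode above 0.01 m).
It fails at once if a bystander is moved or lifted (more than 15 mm) (distance of any of bite_block, jar, band_pusher, cutters from where it was at the start of the episode above 0.015 m).
It fails at once if the magnifier is squeezed or shoved hard (over 25 N) (contact force between the fingers and magnifier above 25 N).
It fails at once if the swing arm is flung round (over 2 rad/s) (velocity of joint lens_arm above 2 rad/s or velocity of joint lens_arm below -2 rad/s).
It also fails if it takes over 59 s, if anything falls off the work surface, if the arm or the gripper's body presses on something with over 40 N, if the wrist force passes 120 N, or if a joint passes its speed limit or range.

## Working session

There is one attempt and no reset: what is moved stays moved. The work goes in short steps, Python scripts to look and compute and a tool call to move; the robot and the scene stay as the last step left them, time stands still between calls to the robot, and variables do not carry over. Pictures are saved under pics/ and viewed, at most 10 in all, crops included, and the job is handed in when it is done.

Besides the shell and the picture viewer there is one more tool, called as name(argument=value, ...), one argument or row to a line, values as JSON. move_arm: Moves the arm, as the interface text tells. Its arguments: {"type":"object","properties":{"motion":{"type":"string"},"newtons":{"type":"number"}},"required":["motion"]}

```bash
mkdir -p pics
cat > h.py <<'E'
import numpy as np, cv2
from rig import robot
def R(a):
    from scipy.spatial.transform import Rotation as Ro
    a=np.array(a,float)
    return a if a.shape==(3,3) else Ro.from_quat(a).as_matrix()
def snap(n,f):
    m=robot.camera_model(n); im,d=robot.camera(n)
    cv2.imwrite('pics/'+f+'.png',im[:,:,::-1]); np.savez(f+'.npz',im=im,d=d,K=m['mtx'],p=m['position'],R=R(m['attitude']))
    return im,d,m
def cloud(f):
    z=np.load(f+'.npz'); d=z['d']; v,u=np.mgrid[:384,:512]
    c=np.stack([u,v,np.ones_like(u)],-1)@np.linalg.inv(z['K']).T*d[...,None]
    return z['im'],c@z['R'].T+z['p'],d
def ray(f,u,v,h):
    z=np.load(f+'.npz'); r=z['R']@np.linalg.inv(z['K'])@[u,v,1]
    return z['p']+r*(h-z['p'][2])/r[2]
E
python3 - <<'E'
from h import *
print(robot.get_obs())
for n in('top','side'):
    im,d,m=snap(n,n+'0'); print(m)
a=cv2.imread('pics/top0.png');b=cv2.imread('pics/side0.png')
E
```

```text
{'time': 0.0, 'q': array([-1.47150750e+00,  5.28470015e-01,  1.43389634e+00,  2.82733359e-05,
        1.18140249e+00, -1.78480878e-01]), 'joint_velocities': array([-0.00090346,  0.00051801, -0.00027418, -0.00032582,  0.00085138,
       -0.00041623]), 'joint_torque': array([-8.15218173e-04, -4.40042782e+01, -1.76596177e+01,  6.33046310e-02,
        5.81746758e-02, -1.67866492e-04]), 'position': array([ 0.17135771, -0.60030781,  0.22957116]), 'tool_rot': array([ 9.90371150e-01,  1.38433383e-01,  5.61352830e-05, -1.08672493e-03]), 'ft_force': array([ 0.63175653,  0.21991751, -0.0759692 ]), 'moment': array([-0.00600876,  0.02377957,  0.01383205]), 'grip_force': 0.0, 'grip_width': 0.08710620793818458}
{'mtx': array([[432.19579861,   0.        , 257.71662075],
       [  0.        , 432.19579861, 193.2444385 ],
       [  0.        ,   0.        ,   1.        ]]), 'position': array([0.48773043, 0.03486221, 1.08846081]), 'attitude': array([ 0.71214142, -0.70101567,  0.03092452, -0.0218016 ])}
{'mtx': array([[392.11304138,   0.        , 255.33764452],
       [  0.        , 392.11304138, 191.40176778],
       [  0.        ,   0.        ,   1.        ]]), 'position': array([0.28027815, 0.73047289, 0.56584114]), 'attitude': array([-0.1640471 ,  0.85027268, -0.49229042,  0.08817628])}
```

View pics/top0.png

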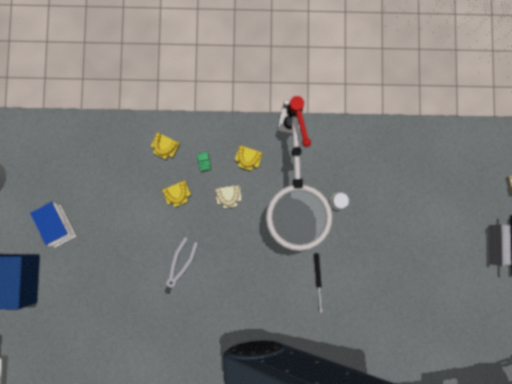

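View pics/side0.png

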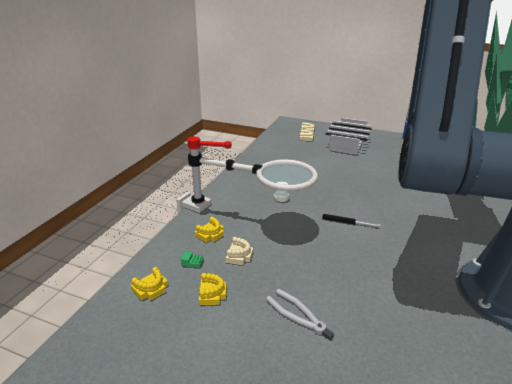

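The top view shows the post hub at (297,103), the lens ring centred at about (299,218), the cream model at (229,196) and the red lever tip at about (306,142). The lens and then the lever both have to go image-left (+y). The yellow look-alikes, bite block, jar, pusher and cutters lie clear of the model.

```bash
cat > meas.py <<'E'
from h import *
import sys
def measure(f):
    z=np.load(f+'.npz'); hsv=cv2.cvtColor(z['im'],cv2.COLOR_RGB2HSV); im,P,d=cloud(f)
    H,S,V=[hsv[...,i].astype(int) for i in range(3)]
    red=((H<8)|(H>172))&(S>150)&(V>90)&(P[...,0]>.5)
    hub=red&(P[...,2]>.15)
    v,u=np.nonzero(red); print('red px',u.min(),u.max(),v.min(),v.max(),len(u))
    pts=np.array([ray(f,a,b,.185)[:2] for a,b in zip(u,v)])
    print('red z range',P[red][:,2].min(),P[red][:,2].max())
    cream=(H>15)&(H<32)&(S>25)&(S<120)&(V>140)&(abs(P[...,2]-.018)<.03)&(P[...,0]>.4)&(P[...,0]<.85)
    n,l,st,c=cv2.connectedComponentsWithStats(cream.astype(np.uint8))
    for i in range(1,n):
        if st[i,4]>60: print('cream',st[i],c[i],ray(f,*c[i],.025),P[l==i].mean(0),P[l==i].min(0),P[l==i].max(0))
    ring=(abs(P[...,2]-.143)<.012)&(S<60)&(V>120)&(P[...,0]>.35)
    v,u=np.nonzero(ring); q=P[ring][:,:2]
    return red,pts,ring,P
if __name__=='__main__':
    red,pts,ring,P=measure('top0')
    q=np.unique(pts.round(4),axis=0); 
    for p in (pts[pts[:,0].argmax()],pts[pts[:,0].argmin()]): print(p)
    # hub: fit circle to widest blob
    m=red.astype(np.uint8)
    dt=cv2.distanceTransform(m,cv2.DIST_L2,5); v,u=np.unravel_index(dt.argmax(),dt.shape); print('hub',u,v,dt.max(),ray('top0',u,v,.197))
    low=dt.copy(); low[:v+22]=0; vv,uu=np.unravel_index(low.argmax(),low.shape); print('tip',uu,vv,low.max(),ray('top0',uu,vv,.19))
    n,l,st,c=cv2.connectedComponentsWithStats(ring.astype(np.uint8)); k=1+st[1:,4].argmax(); print(st[k])
    cn=max(cv2.findContours((l==k).astype(np.uint8),0,1)[0],key=cv2.contourArea)
    rr=P[(l==k)]; 
    rr=rr[rr[:,0]<np.percentile(rr[:,0],90)]
    A=np.c_[2*rr[:,:2],np.ones(len(rr))]; s=np.linalg.lstsq(A,(rr[:,:2]**2).sum(1),rcond=None)[0]; print('ring c',s[:2],np.sqrt(s[2]+s[0]**2+s[1]**2))
    print('hit',cv2.minEnclosingCircle(cn))
E
python3 meas.py
```

```text
red px 290 309 97 145 323
red z range 0.18623191426910457 0.20144714208302383
cream [215 185  27  23 460] [228.23695652 195.50217391] [0.56054555 0.09430085 0.025     ] [0.56078463 0.0944529  0.02193455] [ 0.53223916  0.06338394 -0.0034858 ] [0.58946052 0.12813686 0.03738159]
[ 0.76275819 -0.06126803]
[ 0.65933545 -0.07270857]
hub 296 104 6.3938 [ 0.74396795 -0.05379502  0.197     ]
tip 306 141 3.5969 [ 0.66698333 -0.07627121  0.19      ]
[ 266  185   66   66 1773]
ring c [ 0.50273541 -0.0641699 ] 0.06017807503534907
hit ((298.5439453125, 217.34616088867188), 33.3361930847168)
```

```bash
cat >> h.py <<'E'
POST=np.array([.744,-.054])
def tool(*targets):
    o=robot.get_obs(); r=R(o['tool_rot']); print('pos',o['position'].round(4),'yaw',np.arctan2(r[1,0],r[0,0]).round(3),'t',round(o['time'],2),'f',o['ft_force'].round(2))
    for t in targets: print(np.round(t,3),'->',(r.T@(np.array(t)-o['position'])/.2).round(3))
E
python3 - <<'E'
from h import *
L=ray('top0',298.5,217.3,.14); J=ray('top0',228.24,195.5,.02); print('lens',L,'jaw',J,np.hypot(*(L[:2]-POST)))
a=lambda p:np.arctan2(p[1]-POST[1],-(p[0]-POST[0]))
print('arm th',a(L),'target',a(J),np.hypot(*(J[:2]-POST)))
tool((.49,-.20,.2))
E
```

```text
lens [ 0.50722373 -0.06714508  0.14      ] jaw [0.56089342 0.09457289 0.02      ] 0.23714087727658112
arm th -0.05545995103739093 target 0.6816543056804069 0.23580060496723806
pos [ 0.1714 -0.6004  0.2297] yaw 0.278 t 0.1 f [ 0.15 -0.01 -1.2 ]
[ 0.49 -0.2   0.2 ] -> [ 2.081 -1.488  0.152]
```

move_arm(
  motion="-1 0.15 -0.1 0 0; -1 0.35 -0.25 0 0; -1 0.55 -0.4 0 0; -1 0.7 -0.5 0 0; -1 0.85 -0.62 0 0; -1 1 -0.72 0 0; -1 1 -0.72 0 0; -1 1 -0.72 0 0",
  newtons=10,
)

```text
time: 0.77
position: [0.3254, -0.4053, 0.2304]
tool_rot: [0.99, 0.141, -0.0, -0.001]
ft_force: [0.3, -0.2, 0.5]
grip_width: 0.0417
grip_force: 0.0
```

move_arm(
  motion="-1 0.15 -0.1 0 0.03; -1 0.35 -0.25 0 0.07; -1 0.55 -0.4 0 0.1; -1 0.7 -0.5 0 0.14; -1 0.85 -0.62 0 0.18; -1 1 -0.72 0 0.2; -1 1 -0.72 0 0.2; -1 1 -0.72 0 0.2",
)

```text
time: 1.43
position: [0.479, -0.2131, 0.2304]
tool_rot: [0.985, -0.173, 0.001, -0.0]
ft_force: [-0.8, 0.3, -0.1]
grip_width: 0.0007
grip_force: 0.0
```

Run:
```python
from h import *
th0=-.055
def fp(th,gap=0): # finger centre pushing ring side
    r=np.array([-np.cos(th),np.sin(th)]);t=np.array([np.sin(th),np.cos(th)])
    p=POST+.24*r-(.073+.015+gap)*t; return (*p,.134)
tool(fp(th0,.03),fp(th0,.005),fp(.2),fp(.4),fp(.6),fp(.68))
snap('top','top1')
```

```text
pos [ 0.479  -0.2131  0.2304] yaw -0.347 t 1.43 f [-0.78  0.26 -0.06]
[ 0.511 -0.185  0.134] -> [ 0.102 -0.186  0.482]
[ 0.509 -0.16   0.134] -> [ 0.053 -0.301  0.482]
[ 0.491 -0.093  0.134] -> [-0.148 -0.587  0.482]
[ 0.489 -0.042  0.134] -> [-0.247 -0.823  0.482]
[0.496 0.009 0.134] -> [-0.297 -1.073  0.482]
[0.502 0.028 0.134] -> [-0.303 -1.175  0.482]
```

move_arm(
  motion="-1 0.05 -0.09 0.1 0; -1 0.1 -0.19 0.25 0; -1 0.1 -0.19 0.4 0; -1 0.1 -0.19 0.48 0; -1 0.1 -0.19 0.48 0; -1 0.1 -0.19 0.48 0; -1 0.08 -0.24 0.48 0; -1 0.05 -0.29 0.48 0; -1 0.03 -0.32 0.48 0; -1 0.01 -0.35 0.48 0; -1 -0.01 -0.38 0.48 0; -1 -0.03 -0.41 0.48 0",
)

```text
time: 2.48
position: [0.4994, -0.1346, 0.1352]
tool_rot: [0.985, -0.174, 0.0, 0.0]
ft_force: [-0.7, -1.9, 0.4]
grip_width: 0.0005
grip_force: 0.8
```

Run:
```python
from h import *
def fp(th,gap=0):
    r=np.array([-np.cos(th),np.sin(th)]);t=np.array([np.sin(th),np.cos(th)])
    p=POST+.24*r-(.073+.015+gap)*t; return (*p,.134)
tool(*[fp(x) for x in(.1,.2,.3,.4,.5,.6,.68)])
snap('top','top2')
```

```text
pos [ 0.4994 -0.1346  0.1352] yaw -0.349 t 2.48 f [-0.72 -1.94  0.4 ]
[ 0.496 -0.118  0.134] -> [-0.043 -0.075  0.006]
[ 0.491 -0.093  0.134] -> [-0.11  -0.184  0.006]
[ 0.489 -0.067  0.134] -> [-0.166 -0.299  0.006]
[ 0.489 -0.042  0.134] -> [-0.21  -0.419  0.006]
[ 0.491 -0.016  0.134] -> [-0.241 -0.542  0.005]
[0.496 0.009 0.134] -> [-0.26  -0.669  0.005]
[0.502 0.028 0.134] -> [-0.267 -0.771  0.005]
```

View pics/top2.png

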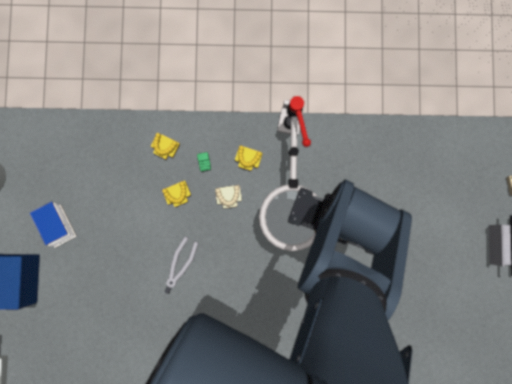

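The wrist is pushing the ring with about 2 N, and the ring's left edge has moved to about column 260. Next I'll go on along the arc.

move_arm(
  motion="-1 -0.025 -0.04 0 0; -1 -0.043 -0.075 0 0; -1 -0.066 -0.11 0 0; -1 -0.088 -0.147 0 0; -1 -0.11 -0.184 0 0; -1 -0.13 -0.222 0 0; -1 -0.148 -0.26 0 0; -1 -0.166 -0.3 0 0; -1 -0.182 -0.34 0 0; -1 -0.197 -0.38 0 0; -1 -0.21 -0.42 0 0; -1 -0.225 -0.48 0 0",
)

```text
time: 3.53
position: [0.4902, -0.0292, 0.1345]
tool_rot: [0.985, -0.175, -0.0, 0.0]
ft_force: [1.0, -1.1, 0.1]
grip_width: 0.0006
grip_force: 0.6
```

Run:
```python
from h import *
def fp(th,gap=0):
    r=np.array([-np.cos(th),np.sin(th)]);t=np.array([np.sin(th),np.cos(th)])
    p=POST+.24*r-(.073+.015+gap)*t; return (*p,.134)
tool(*[fp(x) for x in(.45,.5,.55,.6,.64,.68)])
snap('top','top3'); snap('side','side3')
```

```text
pos [ 0.4902 -0.0292  0.1345] yaw -0.351 t 3.53 f [ 0.99 -1.09  0.14]
[ 0.49  -0.029  0.134] -> [-0.003 -0.001  0.003]
[ 0.491 -0.016  0.134] -> [-0.018 -0.063  0.003]
[ 0.493 -0.004  0.134] -> [-0.029 -0.126  0.003]
[0.496 0.009 0.134] -> [-0.037 -0.189  0.003]
[0.499 0.019 0.134] -> [-0.041 -0.24   0.002]
[0.502 0.028 0.134] -> [-0.043 -0.291  0.002]
```

View pics/top3.png

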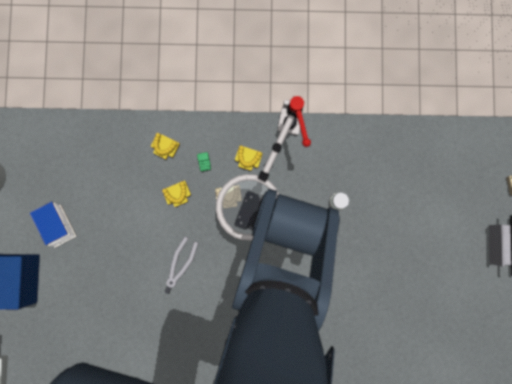

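The ring now overlaps the model; its centre is near (247,207) and the arm is at about 0.45 rad. I'll push on and ease off at the end.

move_arm(
  motion="-1 -0.01 -0.03 0 0; -1 -0.018 -0.063 0 0; -1 -0.024 -0.095 0 0; -1 -0.029 -0.126 0 0; -1 -0.033 -0.158 0 0; -1 -0.037 -0.189 0 0; -1 -0.039 -0.21 0 0; -1 -0.041 -0.23 0 0; -1 -0.041 -0.25 0 0; -1 -0.042 -0.265 0 0; -1 -0.042 -0.265 0 0; -1 -0.042 -0.265 0 0",
)

```text
time: 4.63
position: [0.5004, 0.0234, 0.1345]
tool_rot: [0.985, -0.174, -0.0, -0.0]
ft_force: [0.1, 0.4, -0.1]
grip_width: 0.0005
grip_force: 0.0
```

Run:
```python
from h import *
snap('top','top4'); tool()
im,P,d=cloud('top4'); hsv=cv2.cvtColor(im,cv2.COLOR_RGB2HSV).astype(int)
m=(abs(P[...,2]-.141)<.012)&(hsv[...,1]<50)&(hsv[...,2]>120)&(P[...,0]<.66)&(P[...,0]>.4)
q=np.array([ray('top4',u,v,.147)[:2] for v,u in np.argwhere(m)])
# circle fit, robust
from scipy.optimize import least_squares
s=least_squares(lambda c:np.hypot(*(q-c).T)-.066,[.56,.09],loss='soft_l1',f_scale=.003); print(len(q),s.x, np.arctan2(s.x[1]+.054,.744-s.x[0]),np.hypot(s.x[0]-.5607,s.x[1]-.095))
```

```text
pos [0.5004 0.0232 0.1345] yaw -0.351 t 4.68 f [-0.43  0.19  0.17]
1298 [0.54695955 0.08457428] 0.6129228158509837 0.017248058033454017
```

View pics/top4.png

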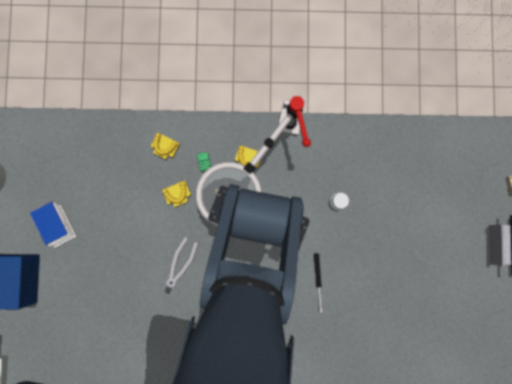

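The ring outline (columns 197–262, top row 163) is centred at about (229,196), over the model. I'll back off, rise and check.

move_arm(
  motion="-1 0 0.05 0 0; -1 0 0.15 0 0; -1 0 0.25 0 0; -1 0 0.3 -0.15 0; -1 0 0.4 -0.3 0; -1 0 0.55 -0.5 0; -1 0 0.75 -0.6 0; -1 0 0.95 -0.6 0; -1 0 1 -0.6 0; -1 0 1 -0.6 0; -1 0 1 -0.6 0",
)

```text
time: 5.6
position: [0.4311, -0.1658, 0.2546]
tool_rot: [0.984, -0.176, -0.0, -0.0]
ft_force: [-0.9, 0.4, -0.9]
grip_width: 0.0004
grip_force: 0.0
```

```bash
cat > ck.py <<'E'
from h import *
import sys
from scipy.optimize import least_squares
f=sys.argv[1]; snap('top',f)
im,P,d=cloud(f); hsv=cv2.cvtColor(im,cv2.COLOR_RGB2HSV).astype(int)
m=(abs(P[...,2]-.141)<.02)&(hsv[...,1]<50)&(hsv[...,2]>150)&(P[...,0]<.66)&(P[...,0]>.4)
q=np.array([ray(f,u,v,.14)[:2] for v,u in np.argwhere(m)])
s=least_squares(lambda c:np.hypot(*(q-c).T)-.066,[.56,.09],loss='soft_l1',f_scale=.002)
th=np.arctan2(s.x[1]+.054,.744-s.x[0]); print('lens',len(q),s.x,'r',np.hypot(s.x[1]+.054,.744-s.x[0]),'th',th,'err',np.hypot(s.x[0]-.5607,s.x[1]-.095))
r=(((hsv[...,0]<8)|(hsv[...,0]>172))&(hsv[...,1]>150)&(hsv[...,2]>90)&(P[...,0]>.5))
q=np.array([ray(f,u,v,.188)[:2] for v,u in np.argwhere(r)])
k=q[np.hypot(*(q-POST).T)>.04]; c=k.mean(0); print('lever angle cw',np.arctan2(c[1]+.054,.744-c[0]),len(k),'max r',np.hypot(*(k-POST).T).max())
E
python3 ck.py top5; python3 -c "
from h import *
tool((.667,-.125,.178),(.667,-.125,.23))"
```

```text
lens 1640 [0.55558226 0.08707457] r 0.23537900950163398 th 0.6426896967482831 err 0.009434178887631994
lever angle cw -0.2870360822960206 110 max r 0.08920643493914045
pos [ 0.4312 -0.1648  0.2542] yaw -0.352 t 5.65 f [-0.82  0.04 -0.28]
[ 0.667 -0.125  0.178] -> [ 1.039 -0.593  0.381]
[ 0.667 -0.125  0.23 ] -> [ 1.038 -0.594  0.121]
```

View pics/top5.png

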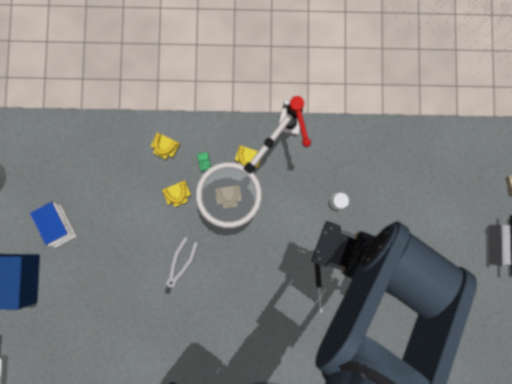

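The wrist has moved away: the lens ring surrounds the model evenly, with its centre at (229,196) and the model at (229,196), about 9 mm off at most. Next is the lever at (306,142), which I'll approach from its -y side.

move_arm(
  motion="-1 0.15 -0.07 0 0; -1 0.33 -0.17 0 0; -1 0.52 -0.28 0 0; -1 0.7 -0.39 0 0; -1 0.87 -0.5 0 0; -1 1 -0.6 0 0; -1 1 -0.6 0 0; -1 1 -0.6 0 0",
)

```text
time: 6.32
position: [0.6616, -0.118, 0.2526]
tool_rot: [0.985, -0.172, -0.001, -0.0]
ft_force: [0.0, -0.1, -0.5]
grip_width: 0.0006
grip_force: 0.0
```

```bash
cat > lv.py <<'E'
from h import *
def lp(th,gap=0):
    r=np.array([-np.cos(th),np.sin(th)]);t=np.array([np.sin(th),np.cos(th)])
    return (*(POST+.08*r-(.026+gap)*t),.18)
tool(lp(-.287,.02),lp(-.287),*[lp(x) for x in np.arange(-.2,1.25,.1)])
E
python3 lv.py
```

```text
pos [ 0.6616 -0.118   0.2526] yaw -0.346 t 6.32 f [ 0.02 -0.1  -0.5 ]
[ 0.68  -0.121  0.18 ] -> [ 0.094 -0.019  0.363]
[ 0.675 -0.102  0.18 ] -> [ 0.034 -0.099  0.363]
[ 0.671 -0.095  0.18 ] -> [ 0.006 -0.122  0.363]
[ 0.667 -0.088  0.18 ] -> [-0.025 -0.151  0.363]
[ 0.664 -0.08   0.18 ] -> [-0.052 -0.183  0.363]
[ 0.662 -0.072  0.18 ] -> [-0.076 -0.217  0.363]
[ 0.66  -0.064  0.18 ] -> [-0.097 -0.254  0.363]
[ 0.66  -0.055  0.18 ] -> [-0.114 -0.292  0.363]
[ 0.66  -0.047  0.18 ] -> [-0.127 -0.332  0.363]
[ 0.661 -0.038  0.18 ] -> [-0.135 -0.374  0.363]
[ 0.663 -0.03   0.18 ] -> [-0.14  -0.415  0.363]
[ 0.666 -0.022  0.18 ] -> [-0.14  -0.457  0.363]
[ 0.67  -0.015  0.18 ] -> [-0.137 -0.499  0.363]
[ 0.674 -0.007  0.18 ] -> [-0.129 -0.541  0.363]
[ 0.679 -0.001  0.18 ] -> [-0.117 -0.581  0.363]
[0.685 0.006 0.18 ] -> [-0.101 -0.62   0.363]
[0.691 0.011 0.18 ] -> [-0.081 -0.657  0.363]
```

move_arm(
  motion="-1 0.05 0.02 0.1 0; -1 0.1 0.01 0.22 0; -1 0.1 0 0.33 0; -1 0.1 -0.01 0.36 0; -1 0.1 -0.01 0.36 0; -1 0.07 -0.05 0.36 0; -1 0.05 -0.08 0.36 0; -1 0.02 -0.11 0.36 0; -1 -0.01 -0.135 0.36 0; -1 -0.035 -0.165 0.36 0; -1 -0.052 -0.183 0.36 0; -1 -0.065 -0.2 0.36 0",
)

```text
time: 7.32
position: [0.6623, -0.0781, 0.1832]
tool_rot: [0.985, -0.174, 0.0, 0.0]
ft_force: [-0.1, -1.0, -0.2]
grip_width: 0.0004
grip_force: 0.4
```

```bash
python3 lv.py; python3 ck.py top6
```

```text
pos [ 0.6623 -0.0781  0.1832] yaw -0.35 t 7.32 f [-0.13 -1.03 -0.2 ]
[ 0.68  -0.121  0.18 ] -> [0.157 0.17  0.016]
[ 0.675 -0.102  0.18 ] -> [0.098 0.089 0.016]
[ 0.671 -0.095  0.18 ] -> [0.069 0.067 0.016]
[ 0.667 -0.088  0.18 ] -> [0.039 0.038 0.016]
[ 0.664 -0.08   0.18 ] -> [0.011 0.006 0.016]
[ 0.662 -0.072  0.18 ] -> [-0.013 -0.028  0.016]
[ 0.66  -0.064  0.18 ] -> [-0.034 -0.065  0.016]
[ 0.66  -0.055  0.18 ] -> [-0.051 -0.103  0.016]
[ 0.66  -0.047  0.18 ] -> [-0.064 -0.143  0.016]
[ 0.661 -0.038  0.18 ] -> [-0.073 -0.185  0.016]
[ 0.663 -0.03   0.18 ] -> [-0.078 -0.226  0.016]
[ 0.666 -0.022  0.18 ] -> [-0.078 -0.268  0.016]
[ 0.67  -0.015  0.18 ] -> [-0.075 -0.31   0.016]
[ 0.674 -0.007  0.18 ] -> [-0.067 -0.352  0.016]
[ 0.679 -0.001  0.18 ] -> [-0.055 -0.392  0.016]
[0.685 0.006 0.18 ] -> [-0.039 -0.431  0.016]
[0.691 0.011 0.18 ] -> [-0.019 -0.468  0.016]
lens 2032 [0.5515207  0.08747695] r 0.23888073889043546 th 0.6338475242729198 err 0.01186826902466331Traceback (most recent call last):
  File "ck.py", line 12, in <module>
    k=q[np.hypot(*(q-POST).T)>.04]; c=k.mean(0); print('lever angle cw',np.arctan2(c[1]+.054,.744-c[0]),len(k),'max r',np.hypot(*(k-POST).T).max())
                   ~^~~~~
ValueError: operands could not be broadcast together with shapes (0,) (2,)
```

move_arm(
  motion="-1 -0.013 -0.028 0.015 0; -1 -0.024 -0.046 0.016 0; -1 -0.034 -0.065 0.016 0; -1 -0.043 -0.084 0.016 0; -1 -0.051 -0.103 0.016 0; -1 -0.058 -0.123 0.016 0; -1 -0.064 -0.143 0.016 0; -1 -0.069 -0.164 0.016 0; -1 -0.073 -0.185 0.016 0; -1 -0.076 -0.205 0.016 0; -1 -0.078 -0.226 0.016 0; -1 -0.078 -0.247 0.016 0",
)

```text
time: 8.37
position: [0.665, -0.0267, 0.1794]
tool_rot: [0.985, -0.174, 0.0, 0.0]
ft_force: [0.6, -0.6, 0.2]
grip_width: 0.0005
grip_force: 0.6
```

```bash
python3 lv.py|sed -n '1p;9,$p'; python3 -c "
from h import *
snap('side','side7')"
```

```text
pos [ 0.665  -0.0267  0.1794] yaw -0.351 t 8.37 f [ 0.61 -0.63  0.19]
[ 0.66  -0.055  0.18 ] -> [ 0.025  0.143 -0.003]
[ 0.66  -0.047  0.18 ] -> [ 0.012  0.103 -0.003]
[ 0.661 -0.038  0.18 ] -> [ 0.003  0.062 -0.003]
[ 0.663 -0.03   0.18 ] -> [-0.002  0.02  -0.003]
[ 0.666 -0.022  0.18 ] -> [-0.003 -0.022 -0.003]
[ 0.67  -0.015  0.18 ] -> [ 0.001 -0.064 -0.003]
[ 0.674 -0.007  0.18 ] -> [ 0.009 -0.105 -0.003]
[ 0.679 -0.001  0.18 ] -> [ 0.021 -0.146 -0.003]
[0.685 0.006 0.18 ] -> [ 0.036 -0.185 -0.003]
[0.691 0.011 0.18 ] -> [ 0.056 -0.222 -0.003]
```

View pics/side7.png

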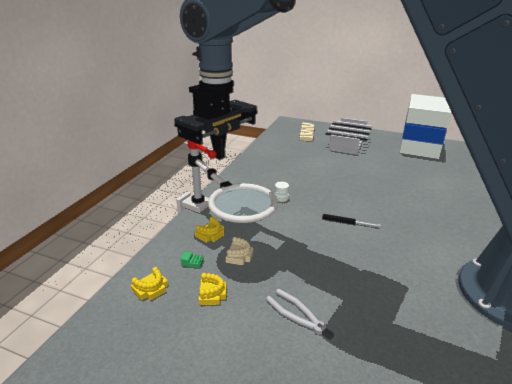

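The side view shows the lever at (202,150) turning ahead of the fingertip, with the lens undisturbed; the force is only about 1 N, so the stop isn't reached. I'll continue slowly.

move_arm(
  motion="-1 -0.002 -0.022 0 0; -1 0 -0.043 0 0; -1 0.001 -0.064 0 0; -1 0.005 -0.085 0 0; -1 0.009 -0.105 0 0; -1 0.012 -0.115 0 0; -1 0.012 -0.115 0 0",
)

```text
time: 9.0
position: [0.6731, -0.0093, 0.1793]
tool_rot: [0.985, -0.174, -0.002, 0.004]
ft_force: [-3.9, -8.7, 2.2]
grip_width: 0.0002
grip_force: 5.1
```

```bash
python3 lv.py|sed -n '1p;13,$p'
```

```text
pos [ 0.6731 -0.0093  0.1793] yaw -0.35 t 9.0 f [-3.94 -8.73  2.19]
[ 0.666 -0.022  0.18 ] -> [-0.011  0.074 -0.003]
[ 0.67  -0.015  0.18 ] -> [-0.007  0.032 -0.003]
[ 0.674 -0.007  0.18 ] -> [ 0.001 -0.01  -0.004]
[ 0.679 -0.001  0.18 ] -> [ 0.012 -0.05  -0.004]
[0.685 0.006 0.18 ] -> [ 0.028 -0.089 -0.004]
[0.691 0.011 0.18 ] -> [ 0.048 -0.126 -0.005]
```

The force has risen to about 10 N at an angle of about 0.95 rad, so this is the stop. I'll back off, rise and verify.

move_arm(
  motion="-1 -0.01 0.03 0 0; -1 -0.02 0.1 0 0; -1 -0.02 0.2 0 0; -1 -0.02 0.25 -0.15 0; -1 -0.05 0.3 -0.3 0; -1 -0.15 0.4 -0.4 0; -1 -0.3 0.5 -0.4 0; -1 -0.5 0.6 -0.4 0; -1 -0.7 0.7 -0.4 0; -1 -0.9 0.8 -0.4 0; -1 -1 0.9 -0.4 0; -1 -1 0.9 -0.4 0",
)

```text
time: 10.0
position: [0.4176, -0.1052, 0.2585]
tool_rot: [0.984, -0.176, -0.004, -0.001]
ft_force: [0.2, 0.3, -0.4]
grip_width: 0.0005
grip_force: 0.0
```

```bash
python3 ck.py top8; python3 -c "
from h import *
tool()"
```

```text
lens 1502 [0.55669526 0.08696798] r 0.2344249056509112 th 0.6451713199749105 err 0.008975038226072922
lever angle cw 0.7936214638374566 114 max r 0.0886914608783493
pos [ 0.4217 -0.106   0.2593] yaw -0.354 t 10.05 f [ 1.17 -0.8  -0.18]
```

View pics/top8.png

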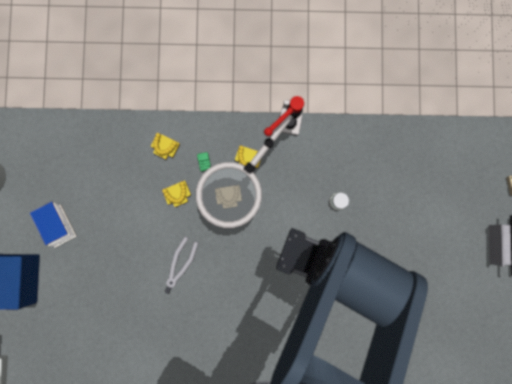

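The lens is still centred on the model at (229,196). The red lever now points lower-left to (268,132), 1.08 rad from where it began; it took about 9 N without moving further, so it is at its stop. The bystanders haven't moved and the gripper is clear.

```bash
python3 -c "
from rig import robot
print(robot.hand_in())"
```

```text
the job is handed in; nothing more can be done
None
```

I handed the job in: the lens measured about 9 mm off the jaw model's centre (limit 25 mm), and the lever was pushed until it resisted about 9 N, which I took as its locked stop. The stop is inferred from that force, since I had no reading of the lever joint. The gripper was clear and the other things on the counter looked unmoved in the last picture.

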